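# Let the blue porcelain ball down into the specimen case

## Task

With the fingertips, press down the brass paddle of whichever lever holds back the blue ball, and keep it down so that its gate lifts and the ball rolls by itself into the open black specimen case; then let the paddle come right back up. The white ball stays behind its gate; do not touch the balls with the fingers, and leave the case and the other things on the table where they stand.

Things in the scene. Friction and masses are not known exactly. Their poses are not given: they have to be found in the camera images.
- rack: fixed dark wooden rack, base 210 x 190 x 12 mm; origin on the table, midway between the lever axles. x axis points down the lanes to the case (to the robot's right, within 0.35 rad), y to the left lane, z up. Two open lanes, 32 mm wide, at y +35 (left) and -35 mm (right), slope down to +x at 0.2 rad and end over the case at x 157 mm, 56 mm up. Gates at x 100 mm
- paddle_left (a point): brass finger plate on the free end of the left lever, 34 x 34 x 6 mm; this point is the centre of its top face. At rest it is at rack x -100, y +75 mm, 115 mm above the table, level; pressed to the stop it is about 37 mm lower and tilted 0.38 rad. Its x axis points along the lever to the gate, z up. It works the gate of the left lane, on the same side of the rack
- paddle_right (a point): brass finger plate on the free end of the right lever, 34 x 34 x 6 mm; this point is the centre of its top face. At rest it is at rack x -100, y -75 mm, 115 mm above the table, level; pressed to the stop it is about 37 mm lower and tilted 0.38 rad. Its x axis points along the lever to the gate, z up. It works the gate of the right lane, on the same side of the rack
- lever_left (a joint): rocking angle of the left lever (rad): 0 at rest, paddle up and gate shut; grows as the paddle goes down and the gate lifts; stop at 0.38. The axle runs along the rack's y at rack x 0, y +75 mm, z 105 mm. From about 0.27 the ball passes under the gate. A spring shuts it again: the paddle takes about 2.5 N to start and about 5.5 N at the stop
- lever_right (a joint): rocking angle of the right lever (rad): 0 at rest, paddle up and gate shut; grows as the paddle goes down and the gate lifts; stop at 0.38. The axle runs along the rack's y at rack x 0, y -75 mm, z 105 mm. From about 0.27 the ball passes under the gate. A spring shuts it again: the paddle takes about 2.5 N to start and about 5.5 N at the stop
- blue_ball: blue glazed porcelain ball, 26 mm across, about 22 g; origin at its centre. It waits against a gate, in the left or the right lane. Once its gate is up it reaches the case within about 1 s
- white_ball: white porcelain ball, the same size; origin at its centre. It waits against the gate of the other lane
- case: black specimen case, 150 (x) x 170 (y) x 42 mm high, walls 6 mm, grey foam floor 10 mm up, about 0.95 kg, standing loose under the lane ends; origin at the centre of its underside, z up. Its lid stands open on its -y side, up to 210 mm high
- demitasse: white gold-rimmed coffee cup, 58 mm across, 55 mm high; origin at the centre of its foot; stands near the rack, either at its far (+y) side or 0.24 m from its origin beyond the paddles (-x)
- bell: brass hand bell with a dark wooden handle, 66 mm across, 116 mm high; origin at the centre of its foot; stands in the other of those two places
- crayon: red wax-crayon stub, 12 mm thick, 53 mm long, lying on the table at the rack's +y side; origin at its underside
Things that resemble listed ones, but are neither listed nor needed, are in the scene too. Of the things shaped like the blue_ball, the blue one is meant.

How it is judged:
By the outcome, as a careful person would: the job done as asked, in the order asked, and still so for the second after the job is handed in, with the robot touching nothing.
It also fails if it takes over 29 s, if anything falls off the work surface, if the arm or the gripper's body presses on something with over 40 N, if the wrist force passes 120 N, or if a joint passes its speed limit or range.

## Robot

A 6-joint arm with a two-finger parallel gripper is mounted at the origin on the work surface. World frame = base frame: x ahead of the robot, y to its left, z up, the work surface at z = 0. Lengths are in m, angles in degrees, forces in N, time in s.
With the tool pointing down it reaches from about 0.375 to 0.9 m from the base axis. Payload 3.1 kg.
Tool frame: the origin (TCP) lies at the very end of the fingers, on their centre line; the grasp point (between the pads) lies 19 mm behind it; z points along the fingers, y is the direction in which the jaws open and shut (so a half turn about z gives the same grasp; the last joint's range is limited). The gripper opens to 87 mm and grips with 3 to 60 N. Pads are 19 mm wide; open, the fingers measure 117 mm over their backs; the gripper's body (75 mm by 190 mm) begins 51 mm behind the grasp point.
Start: joints at [56.694, 30.224, 82.088, -0, 67.689, -10.227], TCP at [0.245, 0.575, 0.223] pointing down, gripper open.
Joint ranges: [-176.69, 176.69], [-43.24, 126.21], [12.49, 139.97], [-82, 262], [0, 151.66], [-163.58, 163.58]. Speed limits (degrees/s): [159.86, 159.86, 180, 180, 180, 180].

## Interface

Orientations are given as a 3x3 rotation matrix whose columns are the frame's x, y, z axes.
In Python, from rig import readout, capture, camera_model, bot, spot_in, regions_of gives the robot as it stands.
- The arm moves only by the tool send_rows, never from a script. Its argument "moves" is a list that holds one entry, the list of rows, each a list of 7 numbers: the turn, a rotation vector about the tool's x, y, z in degrees, then the shift along the tool's x, y, z in cm, then the opening, from -1 (shut) to 1 (fully open). A call has exactly 5 rows; each row shifts and turns the commanded pose from where the row before left it, along the tool's axes as they then stand; what a row does not reach is not made up. A row lasts 1/10 s, in which the tool goes at most 50 mm and 8.59 degrees, less where a joint would pass 70% of its speed; a pose out of reach is approached as far as the arm can. A call with a gripper value outside its range is refused whole. The fingers move at their own pace and stop on an object; the grip force is fixed at half the most. Time passes only in rows, so rows that do not move let the fingers close, or fill a call up. It gives the time, the measured TCP pose, the force and the opening at its end, in the units of the state.
- readout.read_state(): the state, without advancing time (a new reading comes with each control period).
- capture(name): name is "scene" or "top" or "wrist"; returns the picture (400x640x3 uint8, blue, green, red); there is no depth.
- camera_model(name): a dict with "camera_matrix" (3x3 intrinsics, pixels), "pose" (4x4, takes a point from camera to world coordinates). Camera axes: x right, y up, looking along -z (the intrinsics and any distortion apply to the point x, -y, -z); pixel columns grow to the right and rows downward; lengths in m; the calibration is good to about 2 mm. The wrist camera is an equidistant fisheye: a pixel r from the principal point sees the ray r / f radians off the axis. A picture is of the moment at which its call begins: read the wrist's pose just before it. camera_model takes no time and is no camera call; for the wrist camera it gives the pose at the moment of the call.
- bot.hand_in(): hands the job in, once; it reports no verdict.
Trained networks look in the newest picture that a camera, given by its name, has taken for a name from the list of things; names that differ only in an ending like _2 or _b are one class to them, and where a whole thing is asked for, a point or a joint stands for the part that bears it (a point fixed in the world has none). Each returns a list of dicts, best first, with "p" (0 to 1); they miss things now and then, are a little off and sometimes report something else, mostly with a low value. They report only what shows in the picture. A call takes as long as a camera call. They do not tell look-alikes from the thing itself.
- spot_in(camera, thing): "location" ([x, y, z] in m, in world coordinates, good to about 4 mm: the middle of the surface that is visible of it).
- regions_of(camera, thing): "mask" (400x640 bool, what is visible of it).
The state is a dict: "time_s": time; "joint_positions": joint angles; "qvel": joint speeds; "tau": joint torques, N m; "position": TCP position; "tcp_rot": TCP orientation; "force": force on the tool from outside, world axes, zero at the start; "moment": the same for the moment, N m; "opening": opening from 0.0 (shut) to 1.0 (fully open).
Only numpy, scipy, OpenCV 4.12 (cv2) and the standard library are available. Lean on these libraries where they do the work, as an engineer would, in place of code of your own. Each camera call takes 0.05 s, during which the arm holds its last target. There are 200 camera calls.

## Working session

There is one attempt and no reset: what is moved stays moved. The work goes in short steps, Python scripts to look and compute and a tool call to move; the robot and the scene stay as the last step left them, time stands still between calls to the robot, and variables do not carry over. Pictures are saved under pics/ and viewed, about 8 in all and at most 12, crops included, and the job is handed in when it is done.

Besides the shell and the picture viewer there is one more tool, called after "Request:" by a JSON object that holds its "method" and its "body", one argument or row to a line. send_rows: Moves the arm, as the interface text tells. Its arguments: {"type":"object","properties":{"moves":{"type":"array","items":{"type":"array","items":{"type":"array","items":{"type":"number"}}}}},"required":["moves"]}

```bash
ls; mkdir -p pics; python3 - <<'E'
from rig import *
import cv2,numpy as np
a=capture("scene");b=capture("top")
cv2.imwrite("pics/s1.png",a);cv2.imwrite("pics/t1.png",b)
for c in("top","scene"):
  for t in["paddle_left","blue_ball","white_ball","case","demitasse","bell","rack"]:
    r=spot_in(c,t);print(c,t,[(np.round(d["location"],3).tolist(),round(d["p"],2)) for d in r[:4]])
s=readout.read_state();print(s["time_s"],s["position"],s["tcp_rot"])
E
```

```text
pics
top paddle_left [([0.645, 0.074, 0.107], 0.74)]
top blue_ball [([0.573, -0.015, 0.096], 0.62), ([0.685, -0.125, 0.022], 0.46)]
top white_ball [([0.508, -0.001, 0.095], 0.68)]
top case [([0.46, -0.136, 0.008], 0.97), ([0.554, 0.06, 0.012], 0.65)]
top demitasse [([0.692, -0.036, 0.019], 0.9), ([0.695, 0.075, 0.012], 0.57)]
top bell [([0.629, 0.288, 0.03], 0.62)]
top rack [([0.559, 0.06, 0.013], 0.66), ([0.631, 0.288, 0.03], 0.5)]
scene paddle_left [([0.646, 0.074, 0.106], 0.97)]
scene blue_ball [([0.702, -0.124, 0.023], 0.73), ([0.578, -0.021, 0.096], 0.39)]
scene white_ball [([0.7, -0.032, 0.042], 0.73), ([0.517, -0.0, 0.089], 0.55)]
scene case [([0.422, -0.128, 0.057], 0.85)]
scene demitasse [([0.701, -0.032, 0.039], 0.94)]
scene bell [([0.642, 0.293, 0.026], 0.86), ([0.699, -0.035, 0.04], 0.58)]
scene rack [([0.584, 0.045, 0.065], 0.92)]
0.8 [0.24495577 0.5749652  0.22254723] [[-9.19960862e-01  3.92010220e-01 -6.28716973e-06]
 [ 3.92010220e-01  9.19960862e-01 -1.43800222e-05]
 [ 1.46834425e-07 -1.56936924e-05 -1.00000000e+00]]
```

View pics/t1.png

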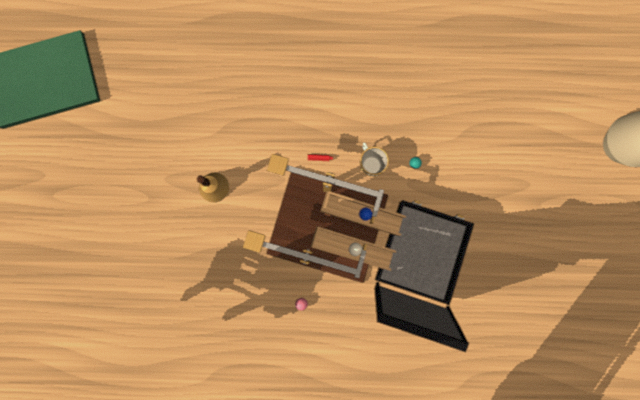

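View pics/s1.png

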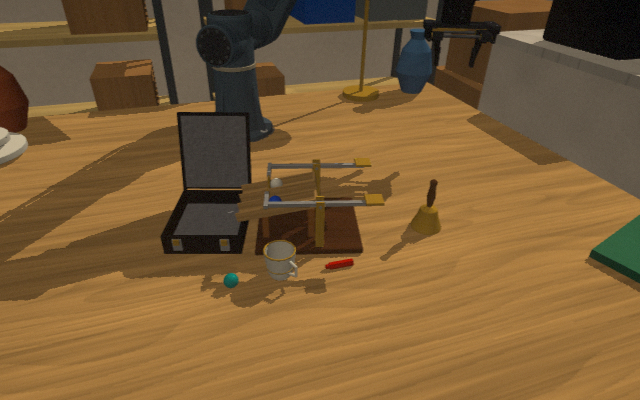

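The top view shows candidate balls at blue (366,214), teal (415,162), pink (301,304) and white (356,249). The dark blue one in the far lane (+x, the rack's left) fits. Its lever runs from the paddle at (278,164) to the gate at (380,195). I'll confirm this in an enlarged crop and measure the paddle.

```bash
cat > h.py <<'E'
import numpy as np, cv2
from rig import *
def ray(name,u,v,z):
    m=camera_model(name);K=np.array(m["camera_matrix"]);T=np.array(m["pose"])
    d=np.linalg.inv(K)@[u,v,1];d=T[:3,:3]@[d[0],-d[1],-d[2]];o=T[:3,3]
    return o+d*(z-o[2])/d[2]
E
python3 - <<'E'
from h import *
b=cv2.imread("pics/t1.png")
cv2.imwrite("pics/t1c.png",cv2.resize(b[140:300,235:435],None,fx=4,fy=3.75,interpolation=cv2.INTER_CUBIC)[:600])
hsv=cv2.cvtColor(b,cv2.COLOR_BGR2HSV)
for (u,v) in((278,164),(254,242)):
    w=hsv[v-15:v+15,u-15:u+15];print(hsv[v,u])
    m=((abs(w[...,0].astype(int)-int(hsv[v,u,0]))<5)&(w[...,1]>140)&(w[...,2]>hsv[v,u,2]*.8)).astype('u1')
    n,l,st,ce=cv2.connectedComponentsWithStats(m);k=1+np.argmax(st[1:,4]);c=ce[k]+[u-15,v-15]
    print(st[k],c,ray("top",*c,.115))
print("balls",ray("top",366,214,.095),ray("top",356,249,.095))
for c in("top","scene"):
  capture(c)
  for d in regions_of(c,"paddle_left")[:3]:
    ys,xs=np.nonzero(d["mask"]);print(c,d["p"],xs.min(),xs.max(),ys.min(),ys.max(),len(xs))
print(camera_model("top")["pose"][:3])
E
```

```text
[ 18 153 206]
[  4   5  21  21 308] [277.26948052 164.26948052] [0.66302313 0.15161235 0.115     ]
[ 18 149 209]
[  4   4  22  22 325] [253.59384615 241.08923077] [0.51858009 0.19082482 0.115     ]
balls [ 0.57497354 -0.01713024  0.095     ] [0.50869564 0.00073224 0.095     ]
top 0.96 267 381 154 222 1011
scene 0.84 264 384 189 208 893
[[ 0.02378737  0.99504283 -0.09656044  0.50042405]
 [-0.99950679  0.02169035 -0.02270912  0.06166689]
 [-0.02050212  0.097053    0.99506803  0.96956566]]
```

View pics/t1c.png

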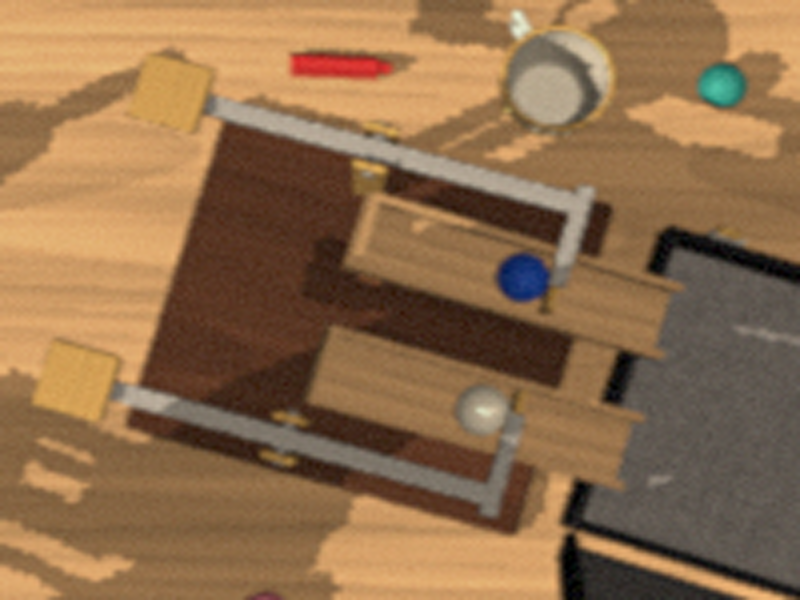

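Confirmed: the blue ball sits in the left lane, behind the gate of the left lever, so the paddle to press is at (0.663, 0.152, 0.115). The paddles measure 150 mm apart, as specified. I'll move above it with the gripper shut.

Request:
{"method": "send_rows", "body": {
  "moves": [
    [[0, 0, 0, -4.5, -1.9, 0, -1], [0, 0, 0, -4.5, -1.9, 0, -1], [0, 0, 0, -4.5, -1.9, 0, -1], [0, 0, 0, -4.5, -1.9, 0, -1], [0, 0, 0, -4.5, -1.9, 0, -1]]
  ]
}}

```text
time_s: 1.5
position: [0.4159, 0.398, 0.2228]
tcp_rot: [[-0.92, 0.392, 0.001], [0.392, 0.92, 0.0], [-0.0, 0.001, -1.0]]
force: [1.4, 0.5, -0.2]
opening: 0.63
```

Request:
{"method": "send_rows", "body": {
  "moves": [
    [[0, 0, 0, -4.5, -1.9, 0, -1], [0, 0, 0, -4.5, -1.9, 0, -1], [0, 0, 0, -4.5, -1.9, 0, -1], [0, 0, 0, -4.5, -1.9, 0, -1], [0, 0, 0, -4.5, -1.9, 0, -1]]
  ]
}}

```text
time_s: 2.0
position: [0.5857, 0.2221, 0.2227]
tcp_rot: [[-0.92, 0.392, 0.0], [0.392, 0.92, 0.0], [-0.0, 0.0, -1.0]]
force: [-0.1, -0.2, 0.3]
opening: 0.171
```

Request:
{"method": "send_rows", "body": {
  "moves": [
    [[0, 0, 0, -4.5, -1.8, 0, -1], [0, 0, 0, -4.5, -1.8, 0, -1], [0, 0, 8.2, 0, 0, 0, -1], [0, 0, 8.2, 0, 0, 0, -1], [0, 0, 8.2, 0, 0, 0, -1]]
  ]
}}

```text
time_s: 2.5
position: [0.6534, 0.1546, 0.2222]
tcp_rot: [[-0.668, 0.744, -0.001], [0.744, 0.668, 0.0], [0.0, -0.0, -1.0]]
force: [0.4, -0.1, -0.1]
opening: 0.004
```

Request:
{"method": "send_rows", "body": {
  "moves": [
    [[0, 0, 8.2, 0, 0, 0, -1], [0, 0, 8.2, 0, 0, 0, -1], [0, 0, 8.2, 0, 0, 0, -1], [0, 0, 8.2, 0, 0, 0, -1], [0, 0, 8.2, 0, 0, 0, -1]]
  ]
}}

```text
time_s: 3.0
position: [0.6531, 0.1554, 0.2225]
tcp_rot: [[-0.017, 1.0, -0.0], [1.0, 0.017, 0.0], [0.0, -0.0, -1.0]]
force: [0.2, 0.4, -0.3]
opening: 0.007
```

Request:
{"method": "send_rows", "body": {
  "moves": [
    [[0, 0, 8.2, 0, 0, 0, -1], [0, 0, 8.2, 0, 0, 0, -1], [0, 0, 0, 0, 0, 0, -1], [0, 0, 0, 0, 0, 0, -1], [0, 0, 0, 0, 0, 0, -1]]
  ]
}}

```text
time_s: 3.5
position: [0.6531, 0.1554, 0.2225]
tcp_rot: [[0.258, 0.966, -0.0], [0.966, -0.258, -0.0], [-0.0, -0.0, -1.0]]
force: [-0.7, -0.1, 0.6]
opening: 0.004
```

Request:
{"method": "send_rows", "body": {
  "moves": [
    [[0, 0, 0, 0.3, 1.05, 2, -1], [0, 0, 0, 0, 0, 3, -1], [0, 0, 0, 0, 0, 2, -1], [0, 0, 0, 0, 0, 0, -1], [0, 0, 0, 0, 0, 0, -1]]
  ]
}}

```text
time_s: 4.0
position: [0.6642, 0.1556, 0.1526]
tcp_rot: [[0.259, 0.966, -0.0], [0.966, -0.259, 0.0], [-0.0, -0.0, -1.0]]
force: [0.2, -0.7, 0.9]
opening: 0.007
```

```bash
python3 - <<'E'
from h import *
a=capture("scene");w=capture("wrist");t=capture("top")
s=cv2.resize(a[120:260,240:440],(400,280))
t=cv2.resize(t[130:270,230:430],(400,280))
cv2.imwrite("pics/c2.png",np.vstack([np.hstack([s,t]),cv2.resize(w,(480,300)) if 0 else np.pad(cv2.resize(w,(480,300)),((0,0),(0,320),(0,0)))]))
print(readout.read_state()["position"],readout.read_state()["force"])
E
```

```text
[0.66529126 0.15566347 0.15440364] [-0.08154303  0.30495341  0.53277593]
```

View pics/c2.png

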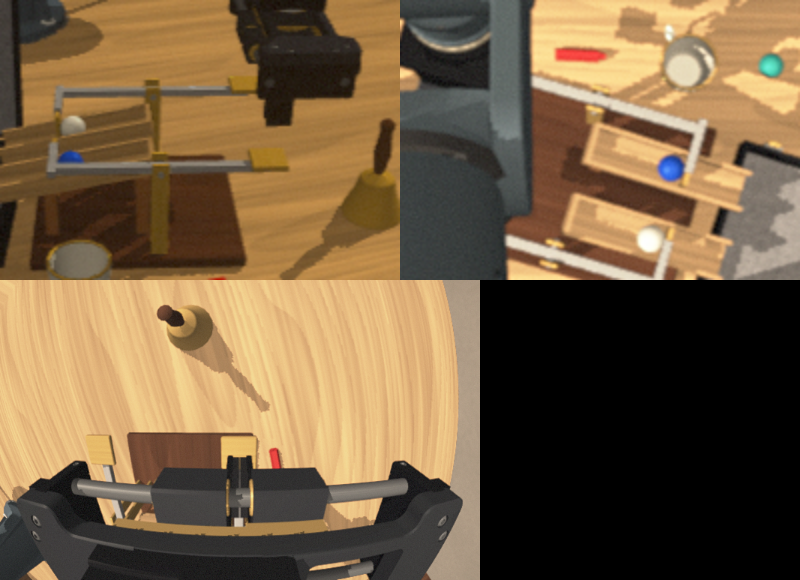

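```bash
python3 - <<'E'
from h import *
m=camera_model("scene");K=np.array(m["camera_matrix"]);T=np.linalg.inv(m["pose"])
for p in([.663,.152,.115],[.6653,.1557,.115],[.6653,.1557,.1544]):
    q=T[:3,:3]@p+T[:3,3];q=K@[q[0],-q[1],-q[2]];u=q[:2]/q[2];print(u,(u-[240,120])*2)
s=cv2.imread("pics/s1.png")[185:215,355:395];h=cv2.cvtColor(s,cv2.COLOR_BGR2HSV)
mk=((abs(h[...,0].astype(int)-21)<5)&(h[...,1]>170)).astype('u1')
print(h[14,19]);n,l,st,ce=cv2.connectedComponentsWithStats(mk)
for a,b in zip(st[1:],ce[1:]):
  if a[4]>40: print(a,b+[355,185],ray("scene",*(b+[355,185]),.114))
E
```

```text
[373.95134954 198.41922064] [267.90269908 156.83844129]
[376.30491157 198.74655727] [272.60982315 157.49311454]
[378.28105955 180.24155609] [276.5621191  120.48311217]
[ 20 200 154]
[  8   8  22  13 214] [373.85046729 199.13551402] [0.66379263 0.15152611 0.114     ]
```

The scene view gives the paddle at (0.664, 0.152), which agrees with the top view, and the closed fingertips are directly above it. Next I press down.

Request:
{"method": "send_rows", "body": {
  "moves": [
    [[0, 0, 0, 0, 0, 2, -1], [0, 0, 0, 0, 0, 1.5, -1], [0, 0, 0, 0, 0, 1.2, -1], [0, 0, 0, 0, 0, 1.0, -1], [0, 0, 0, 0, 0, 0.6, -1]]
  ]
}}

```text
time_s: 4.65
position: [0.6644, 0.155, 0.0894]
tcp_rot: [[0.26, 0.966, 0.0], [0.966, -0.26, -0.001], [-0.001, 0.001, -1.0]]
force: [-1.4, -2.6, 5.3]
opening: 0.005
```

Request:
{"method": "send_rows", "body": {
  "moves": [
    [[0, 0, 0, 0, 0, 0.6, -1], [0, 0, 0, 0, 0, 0, -1], [0, 0, 0, 0, 0, 0, -1], [0, 0, 0, 0, 0, 0, -1], [0, 0, 0, 0, 0, 0, -1]]
  ]
}}

```text
time_s: 5.15
position: [0.6646, 0.1551, 0.0845]
tcp_rot: [[0.26, 0.966, 0.001], [0.966, -0.26, -0.001], [-0.0, 0.001, -1.0]]
force: [-0.7, -2.1, 5.5]
opening: 0.007
```

```bash
python3 - <<'E'
from h import *
a=capture("scene");t=capture("top")
s=cv2.resize(a[120:260,160:440],(560,280));t=cv2.resize(t[150:290,230:510],(560,280))
cv2.imwrite("pics/c3.png",np.vstack([s,t]));s=readout.read_state()
print(s["time_s"],s["position"],s["force"])
E
```

```text
5.25 [0.66457839 0.15510372 0.08458108] [-0.25122098 -1.05980842  5.53583265]
```

View pics/c3.png

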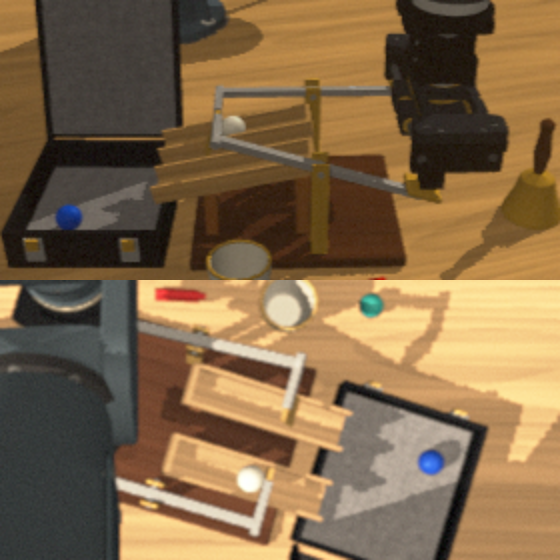

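The blue ball is in the case, at top-crop (431,461), and the white ball is still behind its gate at (250,479). I'll hold about 0.5 s more, then raise slowly so the paddle follows the fingertips up.

Request:
{"method": "send_rows", "body": {
  "moves": [
    [[0, 0, 0, 0, 0, 0, -1], [0, 0, 0, 0, 0, 0, -1], [0, 0, 0, 0, 0, 0, -1], [0, 0, 0, 0, 0, 0, -1], [0, 0, 0, 0, 0, 0, -1]]
  ]
}}

```text
time_s: 5.75
position: [0.6646, 0.1551, 0.0846]
tcp_rot: [[0.26, 0.966, 0.001], [0.966, -0.26, -0.001], [-0.0, 0.001, -1.0]]
force: [-0.3, -1.8, 5.8]
opening: 0.001
```

Request:
{"method": "send_rows", "body": {
  "moves": [
    [[0, 0, 0, 0, 0, -0.8, -1], [0, 0, 0, 0, 0, -0.8, -1], [0, 0, 0, 0, 0, -0.8, -1], [0, 0, 0, 0, 0, -0.8, -1], [0, 0, 0, 0, 0, -0.8, -1]]
  ]
}}

```text
time_s: 6.25
position: [0.663, 0.155, 0.1236]
tcp_rot: [[0.26, 0.966, -0.003], [0.966, -0.26, -0.001], [-0.002, -0.002, -1.0]]
force: [0.2, 0.5, -0.4]
opening: 0.006
```

Request:
{"method": "send_rows", "body": {
  "moves": [
    [[0, 0, 0, 0, 0, -1, -1], [0, 0, 0, 0, 0, -2, -1], [0, 0, 0, 0, 0, -3, -1], [0, 0, 0, 0, 0, -4, -1], [0, 0, 0, 0, 0, 0, -1]]
  ]
}}

```text
time_s: 6.75
position: [0.6674, 0.1555, 0.2301]
tcp_rot: [[0.26, 0.965, 0.011], [0.966, -0.26, 0.0], [0.003, 0.011, -1.0]]
force: [0.7, -0.4, 0.7]
opening: 0.003
```

Request:
{"method": "send_rows", "body": {
  "moves": [
    [[0, 0, 0, 4, 0, 0, -1], [0, 0, 0, 4, 0, 0, -1], [0, 0, 0, 4, 0, 0, -1], [0, 0, 0, 0, 0, 0, -1], [0, 0, 0, 0, 0, 0, -1]]
  ]
}}

```text
time_s: 7.25
position: [0.6943, 0.2718, 0.2223]
tcp_rot: [[0.258, 0.966, -0.003], [0.966, -0.258, -0.002], [-0.002, -0.002, -1.0]]
force: [-0.3, -0.4, -0.0]
opening: 0.007
```

```bash
python3 - <<'E'
from h import *
a=capture("scene");t=capture("top")
s=cv2.resize(a[120:260,160:440],(560,280));t=cv2.resize(t[150:290,230:510],(560,280))
cv2.imwrite("pics/c4.png",np.vstack([s,t]));s=readout.read_state()
print(s["time_s"],s["position"],s["force"])
E
```

```text
7.35 [0.69461646 0.2701697  0.22281665] [-0.19560158 -0.52719146 -0.28620705]
```

View pics/c4.png

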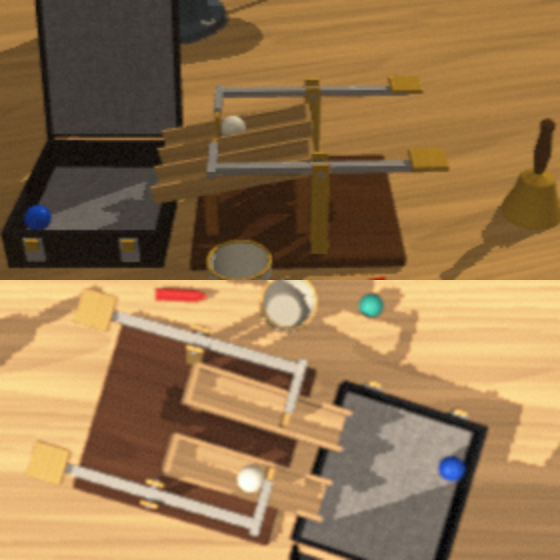

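The paddle is back up and level, the gate is shut, the blue ball is in the case near its far wall at (452,468), the white ball is held, and nothing else has moved. I'll let things settle briefly and then hand in.

Request:
{"method": "send_rows", "body": {
  "moves": [
    [[0, 0, 0, 0, 0, 0, -1], [0, 0, 0, 0, 0, 0, -1], [0, 0, 0, 0, 0, 0, -1], [0, 0, 0, 0, 0, 0, -1], [0, 0, 0, 0, 0, 0, -1]]
  ]
}}

```text
time_s: 7.85
position: [0.6953, 0.2711, 0.2237]
tcp_rot: [[0.261, 0.965, 0.0], [0.965, -0.261, -0.0], [-0.0, 0.0, -1.0]]
force: [0.1, -0.4, 0.4]
opening: 0.005
```

```bash
python3 - <<'E'
from h import *
capture("top")
for t in["blue_ball","white_ball"]:print(t,[(np.round(d["location"],3),round(d["p"],2)) for d in spot_in("top",t)[:3]])
print(bot.hand_in())
E
```

```text
blue_ball [(array([ 0.684, -0.122,  0.019]), 0.67), (array([ 0.522, -0.203,  0.03 ]), 0.56)]
white_ball [(array([0.51 , 0.002, 0.092]), 0.56)]
the job is handed in; nothing more can be done
None
```

I pressed the left paddle with the closed fingertips, about 5.5 N at the bottom. The blue ball rolled into the case, then I let the paddle come back up and moved the arm clear. The job was handed in at about 8 s.

- **Final pictures:** the left paddle is level and its gate is shut. The case, cup, bell and crayon look unmoved in the crops where they show.
- **Network check:** it put the blue ball in the case at about (0.522, -0.203, 0.030) and the white ball still at its gate.
- **Disagreement:** the network's top "blue_ball" hit, at (0.684, -0.122), is the teal look-alike on the table. I ruled it out by colour.

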